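Measure the round bottle in the bench gauge

TASK

Measure the big round white bottle across its body in the bench gauge: draw the sliding jaw back, stand the bottle upright on the steel way between the two jaw faces, then slide the jaw shut on it until it presses the bottle against the sprung anvil and the dial needle comes to rest between the two broad marks. Never press so hard that the needle runs to the end pin of its dial, leave the other bottle and the beaker where they are, and let go with everything standing so that the size can be read.

Things in the scene. Friction and masses are not known exactly. Their poses are not given: they have to be found in the camera images.
- gauge: Bench gauge, fixed to the table: dark green cast bed 110 x 330 mm, a bright steel way 80 mm wide along it, a fixed head with a dial at one end, a sliding jaw on the way. Origin on the table under the way's middle line; +y runs along the way from the jaw to the head, z up. The head begins at y = 83 mm, is 98 mm tall, and its dial reaches up to 165 mm.
- way_mid (a point): Point on the flat top of the steel way, 28 mm above the table, at the gauge's origin in x and y: a good place for the bottle's underside, in the middle of the measuring space when the jaw is fully open (the space runs from gauge y = -60 to +55 mm). Same axes as the gauge.
- anvil_face (a point): Centre of the anvil's flat face (40 x 40 mm, 58 to 98 mm above the table, square to gauge y). The anvil is a sprung plunger in the fixed head, at gauge y = 55 mm when free; it yields up to 12 mm towards +y. It starts to yield at 2 N and needs 0.3 N more per mm (5.6 N at 12 mm).
- jaw_face (a point): Centre of the sliding jaw's flat face (40 x 40 mm, same height as the anvil's and facing it); at gauge y = -60 mm + joint jaw. Behind the face the jaw is a carriage 97 mm wide and 112 mm long, its deck 54 mm above the table, its upright plate 104 mm tall.
- knob_grip (a point): Grip point of the black round push knob on the jaw's carriage: on the knob's upright axis, 85 mm behind the jaw face, 86 mm above the table. The knob is 27 mm in diameter and spans 69 to 103 mm above the table.
- jaw (a joint): Position of the sliding jaw, m: 0 = fully open (115 mm between the faces), growing to 0.105 as it moves along gauge +y towards the anvil. It starts part shut, with 20 to 50 mm between the faces. Friction of 8 N holds it wherever it is left, so the push while measuring is about 10 to 15 N.
- dial_needle (a joint): Angle of the dial needle, rad, clockwise: 0 = rest at lower left (anvil free); 0.393 rad for each mm that the anvil yields; 1.57 = left broad mark, 2.36 = straight up, 3.14 = right broad mark, 4.71 = end of travel at lower right, by the end pin. The dial is 64 mm across, on top of the fixed head, faces -x of the gauge and is tilted up.
- round_bottle: The part to measure: white round bottle, body 70 mm in diameter and about 140 mm tall, with a cap 40 mm in diameter on top from 140 to 175 mm; about 0.2 kg. The biggest bottle within reach (one like it stands far back, to be left). Origin at the centre of its underside, z along its axis. It stands upright on the table at the start. Grip it by the cap.
- dropper_bottle: Bystander: small brown dropper bottle, 33 mm in diameter, 102 mm tall. Origin at the centre of its underside. To be left alone.
- measuring_beaker: Bystander: plastic beaker, 57 mm in diameter, 69 mm tall. Origin at the centre of its underside. To be left alone.

How it is judged (in metres and radians):
On the way, in this order (a step that is already met when the one before it is completed fails the run):
1. the bottle stands upright on the way between the jaw faces, with the fingers off it (x of round_bottle in the frame of gauge between -0.02 and 0.02 m and y of round_bottle in the frame of gauge between -0.035 and 0.04 m and height (world z) of round_bottle between 0.024 and 0.032 m and angle between round_bottle's own z axis and vertical below 0.08 rad and contact force between the fingers and round_bottle below 0.2 N), for 0.2 s.
2. the jaw is shut on the bottle with the needle between the broad marks (value of joint dial_needle between 1.5 and 3.22 rad and z of jaw_face in the frame of round_bottle above 0.02 m and horizontal distance between each of jaw_face, anvil_face and round_bottle below 0.043 m and angle between round_bottle's own z axis and vertical below 0.08 rad), for 0.3 s.
At the end, for the whole second after the job is handed in: The round bottle stands upright (within 0.08 rad) and at rest on the way, held between the jaw face and the anvil (its axis within 43 mm of the centre of each face), the needle stands between the broad marks (1.5 to 3.22 rad), and the dropper bottle and beaker still stand in their places (value of joint dial_needle between 1.5 and 3.22 rad and horizontal distance between each of jaw_face, anvil_face and round_bottle below 0.043 m and height (world z) of round_bottle between 0.024 and 0.032 m and angle between round_bottle's own z axis and vertical below 0.08 rad and linear speed of round_bottle below 0.01 m/s and angle between each of dropper_bottle, measuring_beaker's own z axis and vertical below 0.2 rad); the robot touches nothing.
It fails at once if the needle is driven to its end pin (over 4.5 rad) (value of joint dial_needle above 4.5 rad).
It fails at once if the dropper bottle or the beaker is moved by more than 30 mm (distance of any of dropper_bottle, measuring_beaker from where it was at the start of the episode above 0.03 m).
It fails at once if the round bottle is tipped over (angle between round_bottle's own z axis and vertical above 0.6 rad).
It also fails if it takes over 61 s, if anything falls off the work surface, if the arm or the gripper's body presses on something with over 40 N, if the wrist force passes 120 N, or if a joint passes its speed limit or range.

ROBOT

A 6-joint arm with a two-finger parallel gripper is mounted at the origin on a cart in front of the work surface, level with it; the furniture and walls round the work are solid. World frame = base frame: x ahead of the robot, y to its left, z up, the work surface at z = 0. Lengths are in mm, angles in rad, forces in N, time in s.
With the tool pointing down it reaches from about 400 to 825 mm from the base axis. Payload 7 kg.
Tool frame: the origin (TCP) lies at the very end of the fingers, on their centre line; the grasp point (between the pads) lies 19 mm behind it; z points along the fingers, y is the line along which they close (so a half turn about z gives the same grasp; the last joint's range is limited). The gripper opens to 88 mm and grips with 3 to 60 N. Pads are 19 mm wide; open, the fingers measure 130 mm over their backs; the gripper's body (78 mm by 193 mm) begins 47 mm behind the grasp point.
Start: joints at [-1.047, 0.359, 0.012, 0, -1.224, -0.288], TCP at [157.668, -656.305, 206.061] pointing down, gripper open.
Joint ranges: [-3.07, 3.07], [-1.43, 2.12], [-1.02, 1.25], [-3.03, 1.67], [-3.05, -0], [-3.03, 3.03]. Speed limits (rad/s): [2.39, 2.39, 3.01, 3.14, 3.14, 3.14].

INTERFACE

Orientations are given as a unit quaternion [x, y, z, w].
In Python, from plant import bot gives the robot as it stands. Calls block until the motion is done:
- bot.move_ptp(position, orientation): joint-space move of the TCP to a pose.
- bot.line_to(position, velocity=150, ori=None): straight line of the TCP; ori=None keeps the orientation; velocity is the mean speed in mm/s.
- bot.move_joints(angles): joint-space move.
- bot.move_gripper(opening, force=None): finger opening in mm; force is the grip in N (None keeps the last); returns when the fingers have stopped.
- bot.pause(seconds).
- bot.solve_ik(position, orientation): joint angles nearest the present ones, or None.
- bot.read_state(): the state.
- bot.camera(name): name is "side" or "top"; returns the picture (400x640x3 uint8, red, green, blue); there is no depth.
- bot.get_calibration(name): a dict with "fx", "fy", "cx", "cy" (pixels), "distortion" ([k1, k2, p1, p2, k3] as OpenCV has them; the pictures are not rectified), "view" (4x4, takes a point from world to camera coordinates). Camera axes: x right, y up, looking along -z (the intrinsics and any distortion apply to the point x, -y, -z); pixel columns grow to the right and rows downward; lengths in mm; the calibration is good to about 2 mm. A picture is of the moment at which its call begins. get_calibration takes no time and is no camera call.
A pose or a line that the arm cannot do raises bot.Unreachable and nothing moves.
- bot.close_job(): hands the job in; it is judged then, once.
The state is a dict: "t": time; "joint_pos": joint angles; "qvel": joint speeds; "tau": joint torques, N m; "tcp_pos": TCP position; "eef_rot": TCP orientation; "contact_force": force on the tool from outside, world axes, zero at the start; "moment": the same for the moment, N m; "width": finger opening in mm; "finger_force": force on a finger pad.
Only numpy, scipy, OpenCV 4.12 (cv2) and the standard library are available. Lean on these libraries where they do the work, as an engineer would, in place of code of your own. Each camera call takes 0.05 s, during which the arm holds its last target. There are 200 camera calls.

## Working session

There is one attempt and no reset: what is moved stays moved. The work goes in short steps, each a Python script; the robot and the scene stay as the last script left them, time stands still between calls to the robot, and variables do not carry over. Pictures are saved under pics/ and viewed, at most 10 in all, crops included, and the job is handed in when it is done.

```bash
ls; mkdir -p pics
python3 - <<'E'
from plant import bot
import cv2
for n in("side","top"):
    cv2.imwrite(f"pics/{n}0.png",bot.camera(n)[:,:,::-1]); c=bot.get_calibration(n); print(c)
s=bot.read_state();print(s)
E
```

```text
pics
{'fx': 395.6188477918434, 'fy': 395.6188477918434, 'cx': 316.7830046289302, 'cy': 197.96999204349953, 'distortion': array([-0.09462119,  0.        ,  0.        ,  0.        ,  0.        ]), 'view': array([[-9.83629769e-01, -1.80131890e-01, -4.99788804e-03,
         5.28574802e+02],
       [ 9.39243520e-02, -5.36159324e-01,  8.38875078e-01,
        -1.92520153e+02],
       [-1.53787818e-01,  8.24673076e-01,  5.44301043e-01,
        -8.62848200e+02],
       [ 0.00000000e+00,  0.00000000e+00,  0.00000000e+00,
         1.00000000e+00]])}
{'fx': 380.7533809930481, 'fy': 380.7533809930481, 'cx': 320.9401471074339, 'cy': 202.9231876122346, 'distortion': array([-0.07036677,  0.        ,  0.        ,  0.        ,  0.        ]), 'view': array([[-6.81503325e-03, -9.99777040e-01,  1.99856456e-02,
        -9.87273273e+01],
       [ 9.91380935e-01, -4.14018861e-03,  1.30945409e-01,
        -5.50718072e+02],
       [-1.30833469e-01,  2.07057853e-02,  9.91188112e-01,
        -1.07625535e+03],
       [ 0.00000000e+00,  0.00000000e+00,  0.00000000e+00,
         1.00000000e+00]])}
{'t': 0.1, 'joint_pos': array([-1.04688570e+00,  3.59298671e-01,  1.11397401e-02, -3.04563232e-04,
       -1.22407194e+00, -2.88075791e-01]), 'qvel': array([-0.00065075, -0.00125951,  0.00241719,  0.0013026 , -0.00076755,
        0.00156152]), 'tau': array([-1.55753703e-03, -5.84164560e+01,  2.93747234e+01,  7.01548398e+00,
        1.01485665e-02, -5.25106759e-05]), 'tcp_pos': array([ 157.56310232, -655.87558781,  205.22315655]), 'eef_rot': array([-1.17592819e-01,  9.93061626e-01,  7.15512792e-04, -1.51730230e-04]), 'contact_force': array([-0.12286375,  0.32978313, -0.79447783]), 'moment': array([-0.02114632, -0.07268532, -0.0047116 ]), 'finger_force': 0.0, 'width': 87.35501128943605}
```

View pics/side0.png

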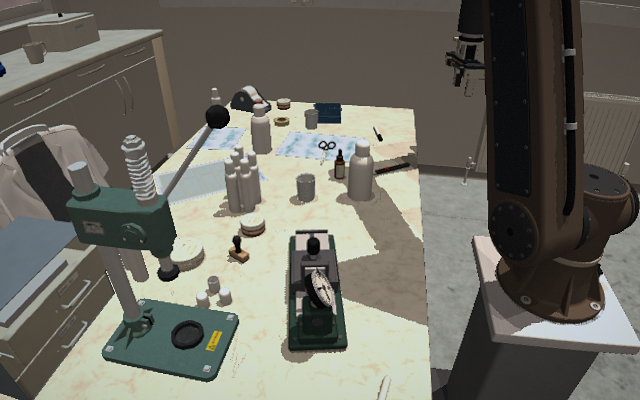

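View pics/top0.png

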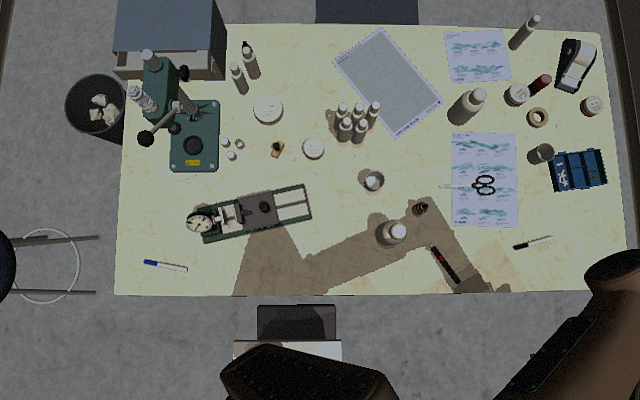

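The top view shows the gauge near (255,212) with its head and dial on the left at (200,222). The white bottle's cap is at (398,231), the dropper at (420,208) and the beaker at (373,181). The side view shows the bottle at (361,172), the knob at (313,244) and the dial at (321,290). I'll enlarge both.

Run:
```python
import cv2
a=cv2.imread("pics/top0.png")[165:275,180:440]; cv2.imwrite("pics/topc.png",cv2.resize(a,None,fx=3,fy=3,interpolation=cv2.INTER_CUBIC))
a=cv2.imread("pics/side0.png")[130:360,270:400]; cv2.imwrite("pics/sidec.png",cv2.resize(a,None,fx=2.6,fy=2.6,interpolation=cv2.INTER_CUBIC))
```

```text
(no output)
```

View pics/topc.png

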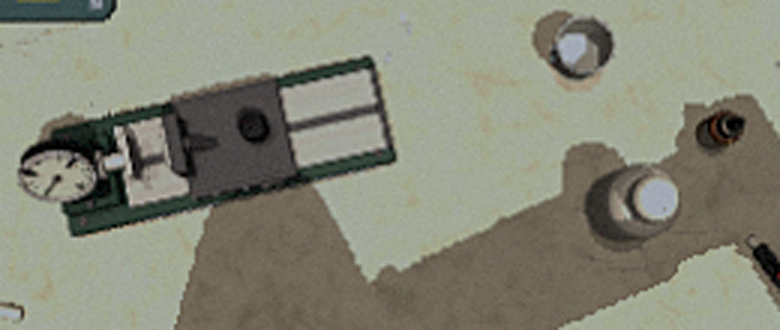

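View pics/sidec.png

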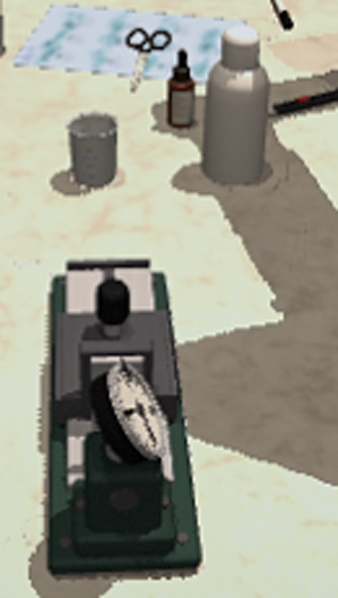

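Topc shows the bed corners at (372,62), (396,158) and (72,236), the knob top at (253,123) and the cap top at (656,199). In sidec the cap top is at (241,33) and the knob top at (113,283). I'll fit the poses next.

```bash
cat > h.py <<'E'
from plant import bot
import numpy as np, cv2
from scipy.optimize import least_squares
from scipy.spatial.transform import Rotation as R
F=np.diag([1.,-1,-1])
def proj(n,P):
    c=bot.get_calibration(n);V=F@c["view"][:3]
    K=np.array([[c["fx"],0,c["cx"]],[0,c["fy"],c["cy"]],[0,0,1]])
    return cv2.projectPoints(np.atleast_2d(np.array(P,float)),cv2.Rodrigues(V[:,:3])[0],V[:,3],K,c["distortion"])[0][:,0]
T=lambda u,v:np.array([u/3+180-1/3,v/3+165-1/3]); S=lambda u,v:np.array([u/2.6+270-.3,v/2.6+130-.3])
def g2w(p,q): # p=x,y,yaw ; q gauge pts
    q=np.atleast_2d(q).astype(float);c,s=np.cos(p[2]),np.sin(p[2])
    return np.c_[p[0]+c*q[:,0]-s*q[:,1],p[1]+s*q[:,0]+c*q[:,1],q[:,2]]
def down(yaw): # tool pointing down, closing line (tool y) at angle yaw from world x... y axis dir = (cos,sin)
    y=np.array([np.cos(yaw),np.sin(yaw),0]);z=np.array([0,0,-1.]);x=np.cross(y,z)
    return R.from_matrix(np.c_[x,y,z]).as_quat()
E
cat > fit.py <<'E'
from h import *
# bottle
f=lambda p:np.r_[(proj("top",[p[0],p[1],175])-T(656,199)).ravel(),(proj("side",[p[0],p[1],175])-S(241,33)).ravel()]
r=least_squares(f,[450,-200]);print("bottle",r.x,r.fun)
def f(p):
    x,y,a,zb,j=p;yb=-175
    B=g2w([x,y,a],[[55,yb,zb],[-55,yb,zb],[-55,yb+330,zb],[55,yb,0],[-55,yb+330,0],[0,-145+j,103]])
    return np.r_[(proj("top",B[[0,1,2,5]])-np.array([T(372,62),T(396,158),T(72,236),T(253,123)])).ravel(),
      (proj("side",B[[4]])-S(200,570)).ravel(),(proj("side",B[[5]])-S(113,283)).ravel()]
r=least_squares(f,[550,100,.2,18,70],loss="soft_l1");print("gauge",r.x.round(3),r.fun.round(1));np.save("g.npy",r.x)
p=r.x[:3];j=r.x[4]
for n in("top","side"):
    im=cv2.imread(f"pics/{n}0.png");k=3 if n=="top" else 2.6;o=(180,165) if n=="top" else (270,130)
    a=im[165:275,180:440] if n=="top" else im[130:360,270:400]
    a=cv2.resize(a,None,fx=k,fy=k,interpolation=cv2.INTER_CUBIC)
    def poly(q,c):
        cv2.polylines(a,[np.int32((proj(n,g2w(p,q))-o)*k)],True,c,1)
    poly([[-55,-175,r.x[3]],[55,-175,r.x[3]],[55,155,r.x[3]],[-55,155,r.x[3]]],(0,255,0))
    poly([[-20,55,58],[20,55,58],[20,55,98],[-20,55,98]],(0,0,255))
    poly([[-20,-60+j,58],[20,-60+j,58],[20,-60+j,98],[-20,-60+j,98]],(255,0,0))
    poly([[-30,83,98],[30,83,98]],(0,255,255))
    poly([[-48.5,-60+j,54],[48.5,-60+j,54],[48.5,-172+j,54],[-48.5,-172+j,54]],(255,0,255))
    cv2.imwrite(f"pics/{n}_ov.png",a)
    if n=="top":A=a
    else: B=a
H=max(A.shape[0],B.shape[0]);C=np.zeros((600,800,3),np.uint8);C[:220,:420]=cv2.resize(A[:240,:420],(420,220)) if 0 else A[40:260,:420];C[:B.shape[0],450:450+B.shape[1]]=B[:600]
C[240:600,:420]=cv2.resize(A[60:240,20:230],(420,360))
cv2.imwrite("pics/ov.png",C)
E
python3 fit.py
```

```text
bottle [ 460.75821453 -294.7385397 ] [-0.52435193 -0.74611965  0.90531831 -1.14933685]
gauge [5.23103e+02 1.07188e+02 2.23000e-01 4.02700e+00 9.28770e+01] [ 0.3 -2.2  0.4  1.   0.4 -0.2 -0.2 -0.   0.2  1.1 -0.1 -0.2]
```

View pics/ov.png

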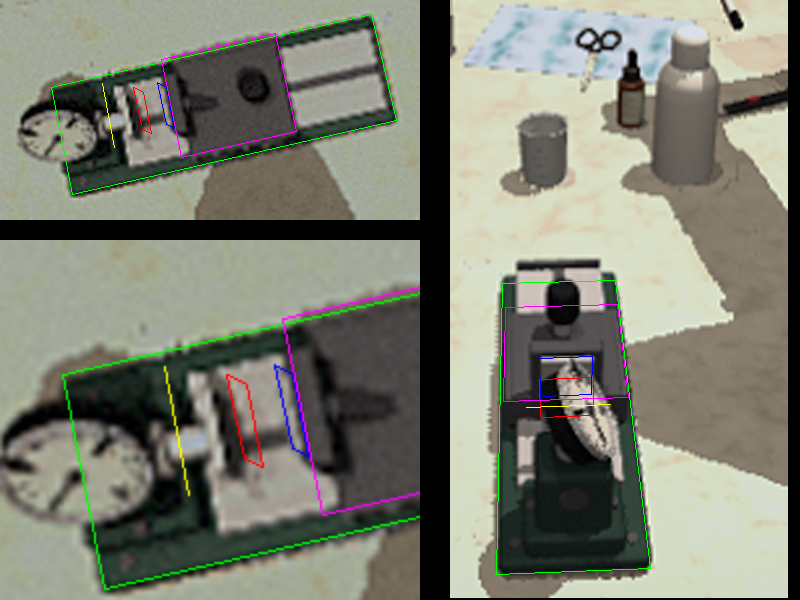

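```bash
cat >> h.py <<'E'
def pick(pos,yaw):
    best=None
    for k in(-1,0,1):
        q=down(yaw+k*np.pi);s=bot.solve_ik(list(pos),list(q))
        if s is not None and (best is None or abs(s[5])<best[0]): best=(abs(s[5]),q,s)
    return best
def st(tag=""):
    s=bot.read_state();print(tag,round(s["t"],2),s["tcp_pos"].round(1),"F",s["contact_force"].round(1),"ff",round(s["finger_force"],1),"w",round(s["width"],1));return s
E
python3 - <<'E'
from h import *
g=np.load("g.npy");p=g[:3]
k=g2w(p,[0,-145+g[4],67])[0];print("knob",k)
b=pick(k+[0,0,200],p[2]);print(b)
s=bot.read_state();bot.line_to(list(s["tcp_pos"]+[0,0,90]),300)
bot.move_ptp(list(k+[0,0,200]),list(b[1]));st()
bot.line_to(list(k+[0,0,60]),250);bot.line_to(list(k),80);st("down")
bot.move_gripper(22,20);st("grip")
cv2.imwrite("pics/g1.png",np.hstack([cv2.resize(bot.camera(n)[y:y+100,x:x+130,::-1],(400,308)) for n,x,y in(("top",185,150),("side",260,200))]))
E
```

```text
knob [534.60793953  56.35039719  67.        ]
(np.float64(0.2472800957949337), array([ 0.78126014, -0.62420557,  0.        ,  0.        ]), array([ 0.46984791,  0.09622677, -0.19266684,  0.        , -1.28190272,
       -0.2472801 ]))
 3.39 [534.7  55.8 267. ] F [-0.  -0.5 -0.1] ff 0.0 w 88.0
down 5.0 [535.   56.5  67.5] F [-0.7  0.6  0.5] ff 0.0 w 87.5
grip 6.01 [532.9  55.8  66.7] F [-4.5 -0.4  3.3] ff 20.0 w 26.0
```

View pics/g1.png

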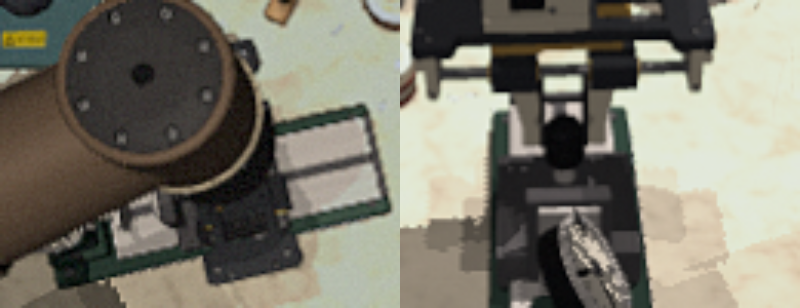

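The knob sits between the pads at (565,140), and its 26 mm width matches. Next I'll drag the jaw open to its stop.

Run:
```python
from h import *
g=np.load("g.npy");p=g[:3];d=np.array([-np.sin(p[2]),np.cos(p[2]),0])
P=bot.read_state()["tcp_pos"];P[2]=67
bot.line_to(list(P-70*d),60);st(70)
for s in range(74,112,4):
    bot.line_to(list(P-s*d),30);r=st(s)
    f=r["contact_force"]@d; print("along",round(f,1), "moved",round((P-r["tcp_pos"])@d,1))
    if f>22 : break
```

```text
70 7.42 [548.4 -11.4  66.7] F [-0.9  5.1 -0.9] ff 20.0 w 25.9
74 7.71 [549.3 -15.3  66.8] F [-0.5  6.4 -0.4] ff 20.0 w 25.7
along 6.4 moved 73.0
78 7.99 [550.2 -19.2  66.7] F [ 0.2  5.6 -1.4] ff 20.0 w 25.9
along 5.4 moved 76.9
82 8.28 [551.  -23.1  66.7] F [ 0.2  5.6 -0.3] ff 20.0 w 25.5
along 5.4 moved 81.0
86 8.56 [551.8 -26.2  66.7] F [-1.7 11.6  0. ] ff 20.0 w 25.9
along 11.7 moved 84.2
90 8.84 [552.2 -28.   66.5] F [-6.3 22.1  2.4] ff 20.0 w 25.9
along 22.9 moved 86.1
```

Run:
```python
from h import *
G=np.array([520.1,113.3,.223]);np.save("G.npy",G);d=np.array([-np.sin(.223),np.cos(.223),0])
s=bot.read_state();P=s["tcp_pos"]
bot.line_to(list(P+1.0*d),20);st("relax")
bot.move_gripper(70);s=st("open");K=s["tcp_pos"]
bot.line_to(list(K+[0,0,190]),250)
q=pick([460.8,-294.7,240],.223);print(q[2])
bot.move_ptp([460.8,-294.7,240],list(q[1]));st()
cv2.imwrite("pics/g2.png",np.hstack([cv2.resize(bot.camera(n)[y:y+100,x:x+130,::-1],(400,308)) for n,x,y in(("top",185,165),("side",300,100))]))
bot.line_to([460.8,-294.7,139],100);st("down")
bot.move_gripper(30,25);st("grip")
cv2.imwrite("pics/g3.png",cv2.resize(bot.camera("side")[80:230,280:440,::-1],(640,600)))
```

```text
relax 9.24 [552.1 -27.3  66.6] F [-0.5 -1.   1.7] ff 20.0 w 25.4
open 10.15 [552.  -27.1  66.5] F [-0.2 -0.7 -0.5] ff 0.0 w 69.8
[-0.21071731  0.12675678 -0.21880358  0.         -1.22523597  0.43371731]
 12.15 [ 461.2 -294.2  239.7] F [-0.1 -0.2  0.2] ff 0.0 w 69.9
down 13.41 [ 461.3 -294.9  139.7] F [-0.5 -0.6  0.8] ff 0.0 w 69.9
grip 14.04 [ 460.7 -294.8  139.1] F [-1.1  0.5  2.3] ff 25.0 w 37.7
```

View pics/g2.png

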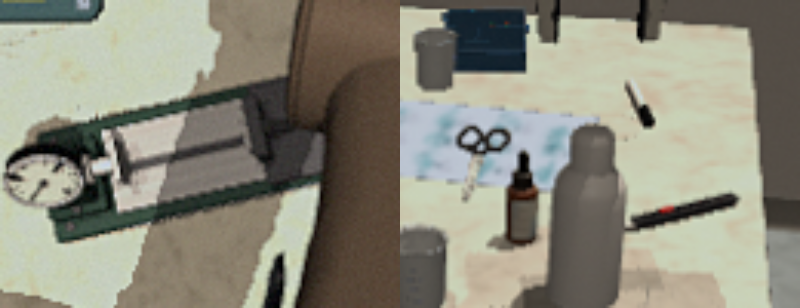

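View pics/g3.png

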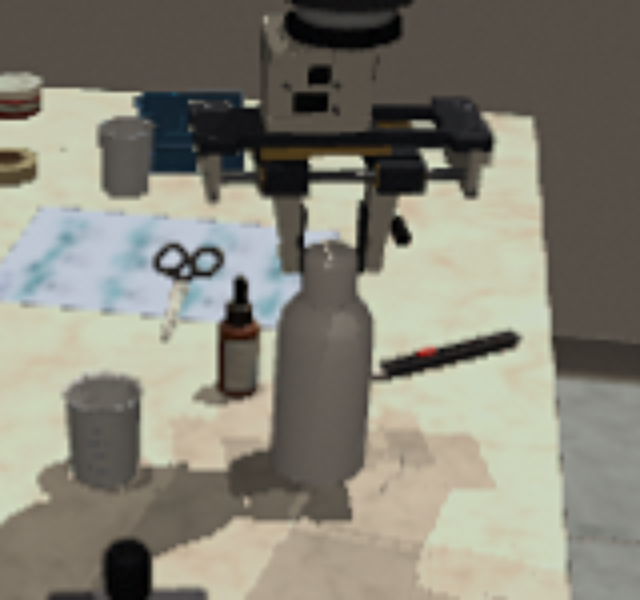

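g2 shows the jaw fully open, with the anvil plate edge near (125,155) and the jaw face near (248,130). g3 shows the cap at (330,260) between the pads and the bystanders undisturbed. Now I'll check G and carry the bottle over.

Run:
```python
from h import *
G=np.load("G.npy")
print(((proj("top",g2w(G,[[0,55,98],[0,-60,98]]))-[185,165])*3.077).round(0))
q=list(bot.read_state()["eef_rot"]);q=list(pick([460.8,-294.7,240],.223)[1])
W=g2w(G,[0,2,0])[0];print(W)
bot.line_to([460.8,-294.7,300],150);s=st("lift")
Q=pick([W[0],W[1],300],.223)
bot.line_to([W[0],W[1],300],200,ori=list(Q[1])) if abs(np.dot(Q[1],q))>.9 else bot.move_ptp([W[0],W[1],300],list(Q[1]))
s=st("over")
bot.line_to([W[0],W[1],190],120);bot.pause(.2);f0=st("low")["contact_force"][2]
z=174
while z>160:
    bot.line_to([W[0],W[1],z],25);f=st(z)["contact_force"][2]
    if f-f0>4:break
    z-=1.5
cv2.imwrite("pics/g4.png",np.hstack([cv2.resize(bot.camera(n)[y:y+150,x:x+130,::-1],(400,462)) for n,x,y in(("top",185,150),("side",260,190))]))
```

```text
[[119. 156.]
 [245. 127.]]
[519.65768734 115.25047674   0.        ]
lift 15.32 [ 460.3 -294.4  298.9] F [-0.1  0.7 -1.6] ff 25.0 w 37.3
over 17.53 [519.6 114.6 300.1] F [ 0.7 -0.  -1.6] ff 25.0 w 37.9
low 18.8 [520.  115.4 190.6] F [-0.   0.2 -1.2] ff 25.0 w 37.7
174 19.59 [519.7 115.3 174. ] F [ 0.3  0.9 -1.6] ff 25.0 w 37.8
172.5 19.84 [519.6 115.3 172.5] F [-0.2 -0.9 -2.1] ff 25.0 w 37.9
171.0 20.09 [519.6 115.2 170.9] F [-0.4 -0.1 -2.2] ff 25.0 w 38.0
169.5 20.34 [519.6 115.2 169.4] F [-0.2 -0.2 -1.4] ff 25.0 w 38.0
168.0 20.59 [519.6 115.2 167.9] F [ 0.1 -0.2 -2.2] ff 25.0 w 37.9
166.5 20.84 [520.  115.3 167.1] F [-1.7 -0.8  3.8] ff 25.1 w 37.7
```

View pics/g4.png

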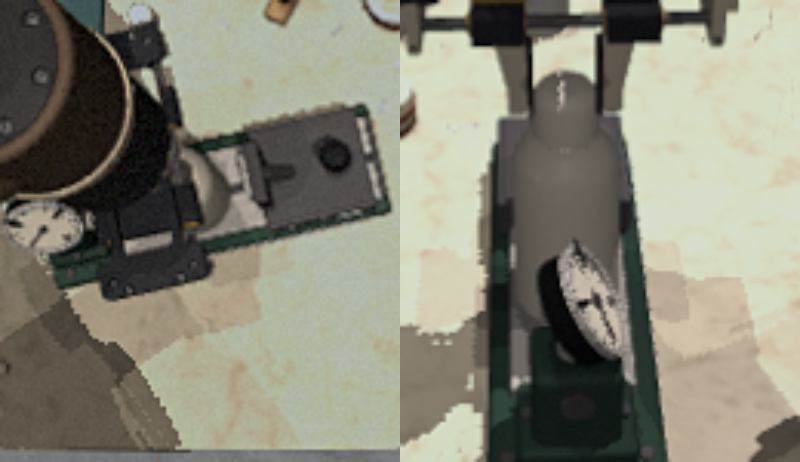

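The bottle stands upright on the way between the faces and the jaw is fully open, with the knob at (334,153). Next I'll release it, grip the knob and push to just short of the target.

Run:
```python
from h import *
G=np.load("G.npy");d=np.array([-np.sin(.223),np.cos(.223),0])
print(proj("top",[552.1,-27.4,103]),"seen 293.5 199.7")
P=bot.read_state()["tcp_pos"]
bot.move_gripper(65);st("rel");bot.pause(.3)
bot.line_to(list(P+[0,0,100]),150)
K=np.array([552.1,-27.4,67.])
bot.line_to(list(K+[0,0,200]),200);bot.line_to(list(K+[0,0,50]),200);bot.line_to(list(K),80)
bot.move_gripper(22,30);st("knob")
bot.line_to(list(K+24*d),50);st(24)
bot.line_to(list(K+43*d),20);st(43)
for j in(44,45,46,47,48,49):
    bot.line_to(list(K+j*d),12);s=st(j);print("along",round(-s["contact_force"]@d,1),"moved",round((s["tcp_pos"]-K)@d,1))
cv2.imwrite("pics/g5.png",np.hstack([cv2.resize(bot.camera(n)[y:y+100,x:x+130,::-1],(400,308)) for n,x,y in(("top",185,165),("side",260,220))]))
```

```text
[[294.38758437 199.20622461]] seen 293.5 199.7
rel 21.63 [519.7 115.2 166.5] F [1.2 0.6 0. ] ff 0.0 w 65.1
knob 26.04 [552.1 -27.4  67.1] F [-1.1  0.4  1.6] ff 30.0 w 25.7
24 26.68 [546.8  -4.7  67.1] F [ 1.7 -5.   0.4] ff 30.0 w 25.5
43 27.77 [542.7  13.2  67.1] F [ 2.3 -7.7 -1.4] ff 30.0 w 25.6
44 28.02 [542.5  14.2  67.1] F [ 1.9 -7.5 -0.1] ff 30.0 w 25.5
along 7.7 moved 42.7
45 28.27 [542.3  15.1  67.1] F [ 2.3 -8.7  0.4] ff 30.0 w 25.5
along 9.0 moved 43.6
46 28.52 [542.   16.1  67.1] F [ 2.4 -8.  -0.2] ff 30.0 w 25.5
along 8.3 moved 44.7
47 28.77 [541.8  17.1  67.1] F [ 1.9 -7.9  0.6] ff 30.0 w 25.2
along 8.1 moved 45.7
48 29.02 [541.6  17.9  67.1] F [ 3.6 -9.1  0.1] ff 30.0 w 25.4
along 9.6 moved 46.5
49 29.27 [541.4  18.8  67.1] F [ 3.1 -9.9 -0.8] ff 30.0 w 25.4
along 10.4 moved 47.4
```

View pics/g5.png

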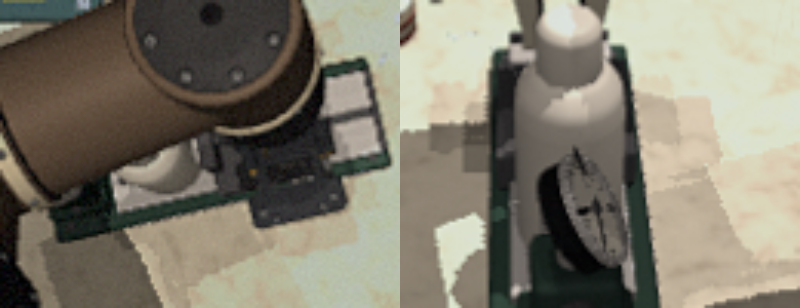

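g5 shows the bottle upright against the anvil with the dial at (592,208), and the needle can't be read because the arm covers the top view. The force rises from 8 to 10 N from about 46 mm of travel, so I'll push about 5–6 mm further, clear the arm and read the dial numerically by differencing against the first picture.

```bash
cat > dial.py <<'E'
from h import *
def dial(tag):
    im=np.mean([bot.camera("top").astype(float) for _ in range(4)],0);cv2.imwrite(f"pics/{tag}.png",im[:,:,::-1])
    g=im.mean(2)[205:240,182:218];g0=cv2.imread("pics/top0.png").mean(2)[205:240,182:218]
    for n,a in(("before",g0),("now",g)):
        print(n)
        for r in a[2:31,2:32]:print("".join(f"{int(v):4d}" for v in r))
E
python3 - <<'E'
from h import *
import dial
d=np.array([-np.sin(.223),np.cos(.223),0]);K=np.array([552.1,-27.4,67.])
for j in(50,51,52,53):
    bot.line_to(list(K+j*d),12);s=st(j);print("along",round(-s["contact_force"]@d,1),"moved",round((s["tcp_pos"]-K)@d,1))
bot.pause(.4);s=st("hold");print((s["tcp_pos"]-K)@d)
bot.move_gripper(70);P=st("rel")["tcp_pos"]
bot.line_to(list(P+[0,0,200]),200)
bot.line_to([535,-200,290],250);st()
dial.dial("d1")
E
```

```text
50 29.62 [541.2  19.7  67.1] F [  4.2 -10.7  -0.3] ff 30.0 w 25.5
along 11.3 moved 48.3
51 29.88 [541.   20.6  67.1] F [  2.9 -11.1  -0.3] ff 30.0 w 25.4
along 11.4 moved 49.2
52 30.12 [540.8  21.5  67.1] F [  3.  -10.5  -1.8] ff 30.0 w 25.7
along 10.9 moved 50.2
53 30.38 [540.6  22.4  67.1] F [  4.  -11.3  -0.3] ff 30.0 w 25.7
along 11.9 moved 51.2
hold 30.77 [540.6  22.4  67.1] F [  4.4 -11.3  -1.4] ff 30.0 w 25.8
51.13008814237475
rel 31.68 [540.4  24.3  67. ] F [ 0.4 -0.2  0.1] ff 0.0 w 70.1
 33.88 [ 534.9 -199.4  289.6] F [ 0.4 -0.4  0.4] ff 0.0 w 70.3
before
 162 157 158 161 160 158 160 161 162 150 112  98 105  86  78  72  70  45  35  31  18  28  23  29  29  23  37  36  52  55
 159 161 162 159 160 160 160 158 166 134  95 103 102  61  37  25  21  18  26  31  28  23  29  32  34  34  31  31  53  56
 162 158 158 165 158 162 162 159 168 142 101 107  90  39  25  28  31  31  31  37  32  35  34  24  33  26  29  17  41  41
 163 160 159 159 163 159 160 164 149 114 102 111  81  34  29  38  33  44  43  23  33  31  32  23  27  32  24  14  35  47
 162 154 157 156 160 159 160 166 147  98  86 
[... 5911 characters left out ...]
4 202 192 165 142 157 130  54  20   5   1   7  75 164 146 104  95  52  38  46  54  58  60  66  69
 204 202 199 196 200 203 206 205 200 203 208 148  18   5   2  13   4  11  65  62  23   9  24  38  47  53  57  62  65  71
 203 202 201 196 196 201 202 202 201 207 200 134   9   6   9  15   3   6   2  11  43  52  42  42  47  54  56  63  63  73
 202 201 200 193 196 198 200 202 203 210 184  98   5   5   9  15  20   7   8   9  27  47  41  45  51  55  57  64  65  71
 205 203 196 194 200 201 202 203 206 213 180  79  12   4  19  15  16  17  11   7   6  22  39  44  47  54  58  63  70  70[ WARN:0@14.572] global loadsave.cpp:1063 imwrite_ Unsupported depth image for selected encoder is fallbacked to CV_8U.
```

The needle reads about 2.1 rad. That comes from the hub at (14.5,17), the tip at (8.5,12.5) and the broad marks at (4.5,15) and (19.5,11.5), and it agrees with the 51 mm travel. The arm is clear, so I'm handing in.

```bash
python3 -c "
from plant import bot
print(bot.close_job())"
```

```text
the job is handed in; nothing more can be done
None
```

I handed the job in: the bottle stands upright between the jaw and the anvil, the needle reads about 2.1 rad (between the broad marks), and the arm is clear. No verdict came back.

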